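# Feed two keyed slugs down the gravity chute

## Robot

A 7-joint arm with a two-finger parallel gripper is mounted at the origin on a cart in front of the work surface, level with it; the furniture and walls round the work are solid. World frame = base frame: x ahead of the robot, y to its left, z up, the work surface at z = 0. Lengths are in m, angles in rad, forces in N, time in s.
With the tool pointing down it reaches from about 0.4 to 0.85 m from the base axis. Payload 10.4 kg.
Tool frame: the origin (TCP) lies between the finger pads; the fingertips stand 14 mm ahead of it and the grasp point (between the pads) lies 5 mm behind it (r.finger_overhang is the z of the fingertips in the tool frame, in m); z points along the fingers, y is the line along which they close (so a half turn about z gives the same grasp; the last joint's range is limited). The gripper opens to 87 mm and grips with 3 to 60 N. Pads are 19 mm wide; open, the fingers measure 117 mm over their backs; the gripper's body (75 mm by 190 mm) begins 51 mm behind the grasp point.
Start: joints at [-1.367, 0.332, -0.065, 1.46, 0.022, 1.35, -0.088], TCP at [0.141, 0.609, 0.237] pointing down, gripper open.
Joint ranges: [-2.6, 2.6], [-0.5, 2.12], [-1.47, 1.34], [0.16, 2.42], [-1.27, 4.41], [0.06, 2.06], [-2.6, 2.6]. Speed limits (rad/s): [2.22, 2.22, 2.79, 2.79, 3.14, 3.14, 3.14].

## Interface

Orientations are given as a unit quaternion [x, y, z, w].
In Python, from bench import r, optics gives the robot as it stands.
- The arm moves only by the shell command python3 -m pendant 'ROWS' [FORCE]. ROWS is JSON, a list of rows, each a list of 7 numbers: the closure, from -1 (fully open) to 1 (shut), then the shift along the tool's x, y, z scaled (see below), then the turn, a rotation vector about the tool's x, y, z scaled (see below). In form: [[grip, x, y, z, rx, ry, rz], ...]. A call has 1 to 8 rows; each row is the pose to reach, as a shift and turn from the pose commanded when the call began, along the tool's axes at that moment; what a row does not reach only later rows make up. The controller multiplies each number of a shift by 0.3 m and each number of a turn by 120 degrees. A row lasts 1/8 s, in which the tool goes at most 62.5 mm and 10.7 degrees, less where a joint would pass 70% of its speed; a pose out of reach is approached as far as the arm can. A call with a number of a shift or a turn outside -1 to 1 is refused whole. A call with a gripper value outside its range is refused whole. The fingers move at their own pace and stop on an object; FORCE is the grip in N (left out, the last holds). Time passes only in rows, so rows that repeat a pose let the fingers close. It gives the time, the measured TCP pose, the force, the opening and the grip force at its end, in the units of the state.
- r.read_state(): the state, without advancing time (a new reading comes with each control period).
- optics.camera(name): name is "scene" or "top"; returns a dict with "pixels" (400x640x3 uint8, red, green, blue), "vfov" (degrees; the focal length in pixels is half the picture's height over the tangent of half this angle, whatever the lens; pixels are square), "cx", "cy" (the principal point, pixels), "rvec" (rotation vector, rad) and "tvec" (3), from world to camera coordinates, as OpenCV has them. Camera axes: x right, y down, z forward; pixel columns grow to the right and rows downward; lengths in m; the calibration is good to about 2 mm. A picture is of the moment at which its call begins. There is no depth.
- r.close_job(): hands the job in; it is judged then, once.
The state is a dict: "time": time; "joint_positions": joint angles; "joint_vel": joint speeds; "joint_torque": joint torques, N m; "ee_pos": TCP position; "eef_rot": TCP orientation; "ft_force": force on the tool from outside, world axes, zero at the start; "torque": the same for the moment, N m; "width": finger opening in m; "grip_force": force on a finger pad.
Only numpy, scipy, OpenCV 4.12 (cv2) and the standard library are available. Lean on these libraries where they do the work, as an engineer would, in place of code of your own. Each camera call takes 0.05 s, during which the arm holds its last target. There are 200 camera calls.

## Task

Load the two keyed brass slugs into the gravity feed chute: drop each one foot down on the open upper part, turned the way that fits the L-shaped opening of the yellow gate, and let go so that it slides through on its own weight. Do not push them through the gate. At the end both must lie in the clear tunnel, the first against the stop and the second behind it; leave the loose cup and hook castings on the bench where they are.

Things in the scene. Friction and masses are not known exactly. Their poses are not given: they have to be found in the camera images.
- slug_1: brass keyed slug, 0.1 to 0.2 kg, one of two alike. Foot 50 (its x) x 40 (its y) x 14 mm thick; along the whole foot runs a rib 14 mm wide, top 40 mm above the underside, its middle 11 mm off centre to +y, leaving a 24 mm bare ledge with two black dots at -y. Both ends alike. Origin: middle of underside, z up. Starts on its foot on the bench, any yaw.
- slug_1_rib (a point): slug_1: middle of its rib, 11 mm to the slug's +y, 27 mm above its underside. Pinch the rib across (slug's y) from above with the fingertips a few mm above the foot's top (14 mm); the rib runs along the slug's x.
- slug_2: brass keyed slug, 0.1 to 0.2 kg, one of two alike. Foot 50 (its x) x 40 (its y) x 14 mm thick; along the whole foot runs a rib 14 mm wide, top 40 mm above the underside, its middle 11 mm off centre to +y, leaving a 24 mm bare ledge with two black dots at -y. Both ends alike. Origin: middle of underside, z up. Starts on its foot on the bench, any yaw.
- slug_2_rib (a point): slug_2: middle of its rib, 11 mm to the slug's +y, 27 mm above its underside. Pinch the rib across (slug's y) from above with the fingertips a few mm above the foot's top (14 mm); the rib runs along the slug's x.
- trough: sloping trough of the feed chute, on a green stand fixed to the bench. Its frame is tilted: x points down the slope (0.38 rad below level), y left as one looks down the slope, z square off the floor. Origin: on the floor, mid channel, in the front face of the yellow gate, 78 mm above the bench. The polished floor is slippery: slugs slide by themselves.
- drop (a point): on the trough floor, mid channel, 105 mm up the slope from the gate, in the open upper part (165 mm long; side guides 9 mm high, 66 mm apart at the top, narrowing to 45 mm, then straight for the last 55 mm). A level slug let go with its origin over this point and its uphill lower edge 4 mm off the floor tips on to the slope and slides home; the guides centre it from 4 mm off.
- gate (a point): on the trough floor in the front face of the yellow gate, a plate 5 mm thick, 55 mm high, 62 mm wide. Its L-shaped opening spans trough y -24 to 24 mm: 45 mm high at the left (y -3 to 24 mm), 19 mm high at the right. Only a slug lengthwise with its rib to the left (its +y along the trough's +y) passes; turned about, its rib jams on the plate.
- stop (a point): on the trough floor at the face of the rubber stop, 115 mm past the gate, end of the clear-plastic tunnel (same L section as the gate, closed all round). The first slug rests with its origin 25 mm short of it (trough x 90 mm), the second 75 mm short (x 40 mm).
- cup_casting: bystander: bright metal cup-shaped casting, 31 x 32 x 43 mm, loose; origin at the middle of its underside.
- hook_casting: bystander: bright metal hook casting lying flat, 47 x 89 x 25 mm, loose; origin at the middle of its underside.
Mind the look-alikes: they are no part of the job. What is shaped like the slug_2 but pink is not meant. What is shaped like the slug_1 but blue is not meant.

How it is judged:
By the outcome, as a careful person would: the job done as asked, in the order asked, and still so for the second after the job is handed in, with the robot touching nothing.
It also fails if it takes over 64 s, if anything falls off the work surface, if the arm or the gripper's body presses on something with over 40 N, if the wrist force passes 120 N, or if a joint passes its speed limit or range.

## Working session

There is one attempt and no reset: what is moved stays moved. The work goes in short steps, Python scripts to look and compute and a shell command to move; the robot and the scene stay as the last step left them, time stands still between calls to the robot, and variables do not carry over. Pictures are saved under pics/ and viewed, at most 10 in all, crops included, and the job is handed in when it is done.

```bash
mkdir -p pics; ls; python3 - <<'E'
from bench import r, optics
import cv2
for n in("scene","top"):
    c=optics.camera(n); cv2.imwrite(f"pics/{n}0.png",c["pixels"][:,:,::-1])
    print(n,{k:v for k,v in c.items() if k!="pixels"})
s=r.read_state();print(s["time"],s["ee_pos"],s["eef_rot"],s["width"],r.finger_overhang)
E
```

```text
pics
scene {'vfov': 54.653909134797836, 'cx': 324.37143950147396, 'cy': 199.87430755483055, 'rvec': array([ 2.08293379, -1.04402385,  0.4515688 ]), 'tvec': array([-0.33642287,  0.36882528,  0.89878252])}
top {'vfov': 57.05958183016948, 'cx': 323.43483453617347, 'cy': 201.16674409591235, 'rvec': array([ 2.10994169, -2.10885199,  0.16887623]), 'tvec': array([0.0221295 , 0.54802118, 1.02491713])}
0.1 [0.14048953 0.60868581 0.23586653] [ 1.13171003e-01  9.93575350e-01 -5.90096347e-04 -2.60711294e-05] 0.08714515678489335 0.014
```

View pics/scene0.png

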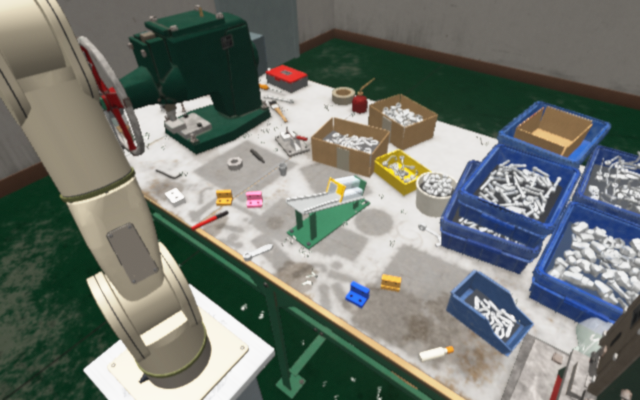

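View pics/top0.png

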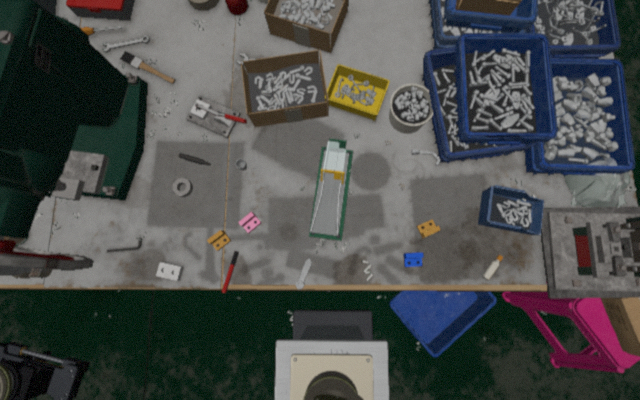

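The top view shows these slug-shaped candidates:
- brass at (219,240)
- brass at (429,228)
- pink at (250,222), a look-alike
- blue at (413,260), a look-alike
- a white block at (168,271)

The scene view shows brass at (224,197) and (391,282), pink at (254,199) and blue at (357,293). I choose the two brass ones. The chute runs up the top image from (327,235), with its gate at (333,175). Next is a close crop to check.

```bash
python3 - <<'E'
import cv2,numpy as np
t=cv2.imread("pics/top0.png");s=cv2.imread("pics/scene0.png")
def crop(im,x,y,w,h,k):return cv2.resize(im[y:y+h,x:x+w],None,fx=k,fy=k,interpolation=cv2.INTER_CUBIC)
a=np.hstack([crop(t,199,215,65,40,6),crop(t,399,212,65,40,6)][:2])
b=np.hstack([crop(s,205,180,65,40,6),crop(s,345,265,65,40,6)])
cv2.imwrite("pics/crop1.png",np.vstack([a,b]))
c=np.hstack([crop(t,300,132,60,114,5),crop(s,280,165,95,114,5)[:, :475]])
cv2.imwrite("pics/crop2.png",c)
for n,im in(("top",t),("scene",s)):
    h=cv2.cvtColor(im,cv2.COLOR_BGR2HSV)
    m=cv2.inRange(h,(10,150,110),(28,255,255))
    k,l,st,ce=cv2.connectedComponentsWithStats(m)
    for i in range(1,k):
        if st[i,4]>25: print(n,st[i],ce[i])
E
```

```text
top [82 27 10  5 30] [86.26666667 29.03333333]
top [327  65  13  27  38] [332.68421053  77.76315789]
top [329  75  60  40 702] [358.76495726  97.08547009]
top [358  84  15   7  54] [364.92592593  87.03703704]
top [325 170  19  13  81] [336.66666667 174.44444444]
top [418 220  21  16 178] [427.98876404 228.20786517]
top [209 231  14  12  59] [215.18644068 236.59322034]
top [213 234  17  15 103] [221.04854369 241.42718447]
scene [259  85   9   4  29] [263.06896552  86.44827586]
scene [374 150  55  45 959] [397.61209593 171.10010428]
scene [329 178  16  23  91] [339.0989011  188.17582418]
scene [217 191  15  14 195] [223.82564103 197.49230769]
scene [382 276  18  15 217] [390.44239631 282.65898618]
scene [447 346   6   7  31] [449.74193548 349.09677419]
```

View pics/crop1.png

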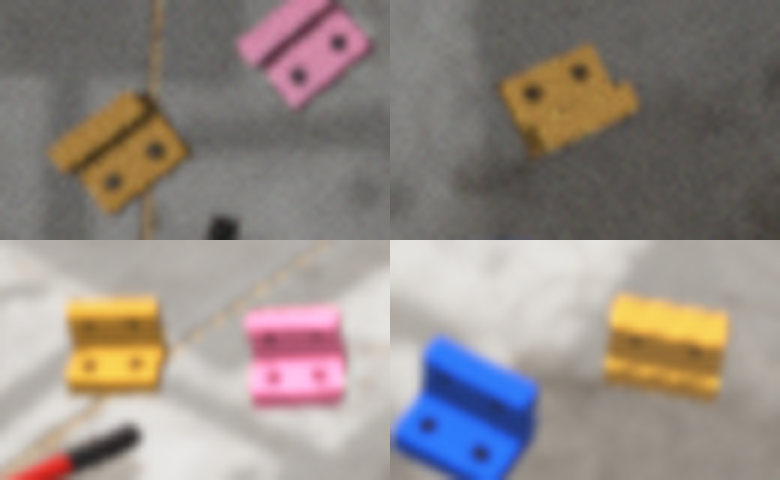

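View pics/crop2.png

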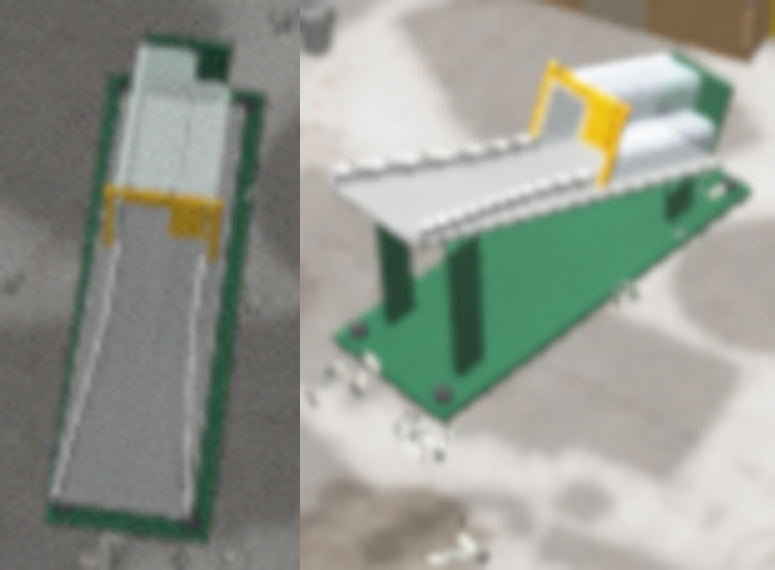

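```bash
cat > h.py <<'E'
import numpy as np,cv2
from scipy.spatial.transform import Rotation as R
K={"scene":(54.653909134797836,324.37143950147396,199.87430755483055,[2.08293379,-1.04402385,0.4515688],[-0.33642287,0.36882528,0.89878252]),
"top":(57.05958183016948,323.43483453617347,201.16674409591235,[2.10994169,-2.10885199,0.16887623],[0.0221295,0.54802118,1.02491713])}
def cam(n):
    v,cx,cy,rv,t=K[n];f=200/np.tan(np.radians(v/2));return np.array([[f,0,cx],[0,f,cy],[0,0,1]]),np.array(rv,float),np.array(t,float)
def proj(n,P):
    k,rv,t=cam(n);return cv2.projectPoints(np.atleast_2d(P).astype(float),rv,t,k,None)[0][:,0]
def onz(n,uv,z):
    k,rv,t=cam(n);M=R.from_rotvec(rv).as_matrix();o=-M.T@t;d=M.T@np.linalg.solve(k,[*uv,1]);return o+d*(z-o[2])/d[2]
def un(u,v,k,x0,y0): return ((u+.5)/k-.5+x0,(v+.5)/k-.5+y0)
E
python3 - <<'E'
from h import *
from scipy.optimize import least_squares
for n in K:
    k,rv,t=cam(n);print(n,"campos",-R.from_rotvec(rv).as_matrix().T@t)
TA=lambda u,v:un(u,v,6,199,215);TB=lambda u,v:un(u-390,v,6,399,212)
SA=lambda u,v:un(u,v-240,6,205,180);SB=lambda u,v:un(u-390,v-240,6,345,265)
print("A dots top",onz("top",TA(113,181),.014),onz("top",TA(156,151),.014))
print("A dots scene",onz("scene",SA(89,366),.014),onz("scene",SA(136,364),.014))
print("A ledge edge top",onz("top",TA(113,213),.014),onz("top",TA(189,152),.014))
print("A ledge edge scene",onz("scene",SA(68,380),.014),onz("scene",SA(158,379),.014))
print("A rib outer top",onz("top",TA(50,152),.04),onz("top",TA(133,92),.04))
print("A rib outer scene",onz("scene",SA(70,301),.04),onz("scene",SA(160,300),.04))
print("B dots top",onz("top",TB(533,93),.014),onz("top",TB(580,72),.014))
print("B ledge edge top",onz("top",TB(500,85),.014),onz("top",TB(593,45),.014))
print("B rib outer top",onz("top",TB(540,156),.04),onz("top",TB(637,103),.04))
print("B dots scene",onz("scene",SB(635,343),.014),onz("scene",SB(695,350),.014))
T=lambda u,v:un(u,v,5,300,132);S=lambda u,v:un(u-300,v,5,280,165)
obs=[("top",T(106,188),(.005,.031,.055)),("top",T(222,203),(.005,-.031,.055)),("top",T(57,498),(-.165,.033,.009)),("top",T(189,508),(-.165,-.033,.009)),
("scene",S(552,64),(0,.031,.055)),("scene",S(629,103),(0,-.031,.055)),("scene",S(337,172),(-.165,.033,.009)),("scene",S(415,235),(-.165,-.033,.009))]
P=np.array([o[2] for o in obs])
def W(p,P): return (R.from_euler('z',p[2])*R.from_euler('y',.38)).apply(P)+[p[0],p[1],.078+p[3]]
def f(p):
    w=W(p,P);return np.array([proj(o[0],x)[0]-o[1] for o,x in zip(obs,w)]).ravel()
for fz in(0,1):
    g=(lambda q:f([*q[:3],0])) if not fz else f
    s=least_squares(g,[.6,0,0] if not fz else [.6,0,0,0]);print(s.x,"\n",s.fun.reshape(-1,2).round(1))
E
```

```text
scene campos [-0.13317846 -0.54408868  0.86212149]
top campos [ 0.34617682 -0.00858773  1.10966658]
A dots top [0.42330238 0.34031011 0.014     ] [0.43824417 0.31950745 0.014     ]
A dots scene [0.42218451 0.34031654 0.014     ] [0.43891835 0.3201927  0.014     ]
A ledge edge top [0.40746716 0.33939589 0.014     ] [0.43775944 0.3028724  0.014     ]
A ledge edge scene [0.40729863 0.34070984 0.014     ] [0.43749532 0.3006285  0.014     ]
A rib outer top [0.43552979 0.36387171 0.04      ] [0.4649162 0.3246484 0.04     ]
A rib outer scene [0.43617546 0.3645759  0.04      ] [0.46660417 0.3241167  0.04      ]
B dots top [ 0.47626981 -0.27081484  0.014     ] [ 0.48671971 -0.29442651  0.014     ]
B ledge edge top [ 0.48025494 -0.25476786  0.014     ] [ 0.50021022 -0.30151668  0.014     ]
B rib outer top [ 0.44276505 -0.26650726  0.04      ] [ 0.46833017 -0.31414707  0.04      ]
B dots scene [ 0.46288888 -0.27624399  0.014     ] [ 0.47536973 -0.2995608   0.014     ]
[ 0.59578634 -0.00187018 -0.12538401] 
 [[ 0.7 -0.3]
 [-0.2 -0.7]
 [ 0.9 -0.6]
 [-0.5  0.5]
 [-0.7  0.4]
 [-1.2  1.3]
 [-0.1  0.4]
 [ 0.3 -1.4]]
[ 0.59555424 -0.00200719 -0.12524184  0.00064158] 
 [[ 0.8 -0.3]
 [-0.1 -0.7]
 [ 1.  -0.5]
 [-0.5  0.6]
 [-0.7  0.3]
 [-1.2  1.1]
 [-0.1  0.3]
 [ 0.3 -1.5]]
```

```bash
python3 - <<'E'
from h import *
nB=np.array([.46-.4925,0]) 
e=np.array([.0209,-.0470])+np.array([.0256,-.0476])*.5+np.array([.0105,-.0236]);e/=np.linalg.norm(e)
n=np.array([e[1],-e[0]]); # -> toward robot
rib=np.mean([np.array([.4555,-.2903])-.007*n,np.array([.4815,-.2826])+.019*n,np.array([.4902,-.2781])+.031*n],0)
print("B",e,n,rib,np.degrees(np.arctan2(n[1],n[0])))
print([np.array([.4555,-.2903])-.007*n,np.array([.4815,-.2826])+.019*n,np.array([.4902,-.2781])+.031*n])
nA=np.array([.79,.61]);nA/=np.linalg.norm(nA)
for nm,rb,nn,off,k,x0,y0 in(("B",rib,n,(390,240),6,345,265),("A",np.array([.446,.3405]),nA,(0,240),6,205,180)):
    ee=np.array([nn[1],-nn[0]]);o=rb-.011*nn
    for lab,y,z in(("rib out top",.018,.04),("rib in top",.004,.04),("foot out bottom",.02,0),("foot out top",.02,.014),("ledge edge top",-.02,.014),("dots",-.008,.014)):
        for x in(-.025,.025) if lab!="dots" else(-.0128,.0128):
            uv=proj("scene",[*(o+x*ee+y*nn),z])[0];print(nm,lab,((uv-[x0,y0]+.5)*k-.5+off).round())
s=None
E
```

```text
B [ 0.42404056 -0.9056432 ] [-0.9056432  -0.42404056] [ 0.46275245 -0.28974458] -154.910050623779
[array([ 0.4618395 , -0.28733172]), array([ 0.46429278, -0.29065677]), array([ 0.46212506, -0.29124526])]
B rib out top [724. 344.]
B rib out top [608. 325.]
B rib in top [726. 318.]
B rib in top [611. 300.]
B foot out bottom [714. 403.]
B foot out bottom [600. 384.]
B foot out top [717. 384.]
B foot out top [603. 365.]
B ledge edge top [723. 312.]
B ledge edge top [612. 294.]
B dots [694. 328.]
B dots [636. 319.]
A rib out top [ 70. 301.]
A rib out top [159. 299.]
A rib in top [ 65. 317.]
A rib in top [155. 315.]
A foot out bottom [ 85. 353.]
A foot out bottom [172. 351.]
A foot out top [ 80. 334.]
A foot out top [168. 332.]
A ledge edge top [ 66. 381.]
A ledge edge top [156. 379.]
A dots [ 92. 366.]
A dots [138. 365.]
```

The candidates agree across both views to about 2 mm. A's rib is at (.446,.3405) with +y at about 38°. B's rib is at (.463,-.290) with +y at about -155°. The chute origin is at (.596,-.002) with yaw -0.125. I'll take B first, so next I work out the approach rows.

```bash
cat >> h.py <<'E'
def down(a): # tool down, tool y at world angle a deg
    return R.from_matrix(np.array([[np.sin(np.radians(a)),np.cos(np.radians(a)),0],[-np.cos(np.radians(a)),np.sin(np.radians(a)),0],[0,0,-1]]))
def plan(p0,q0,wps):
    p,q=np.array(p0),R.from_quat(q0)
    for w in wps:
        t=down(w[3]) if w[3] is not None else q
        d=q.inv().apply(np.array(w[:3])-p)/.3; v=(q.inv()*t).as_rotvec()/np.radians(120)
        print(w,"shift",d.round(3),"turn",v.round(3)); p,q=np.array(w[:3]),t
def ch(p): # chute point -> world
    return (R.from_euler('z',-.1253)*R.from_euler('y',.38)).apply(p)+[.5957,-.0019,.0783]
E
python3 - <<'E'
from h import *
from bench import r
s=r.read_state();print(down(77).as_matrix().round(2))
plan(s["ee_pos"],s["eef_rot"],[(.39,.40,.236,None),(.53,.13,.236,None),(.52,-.15,.236,None),(.464,-.291,.10,25),(.464,-.291,.031,25)])
E
```

```text
Traceback (most recent call last):
  File "h.py", line 13, in down
    return R.from_matrix(np.array([[np.sin(np.radians(a)),np.cos(np.radians(a)),0],[-np.cos(np.radians(a)),np.sin(np.radians(a)),0],[0,0,-1]]))
           ~~~~~~~~~~~~~^^^^^^^^^^^^^^^^^^^^^^^^^^^^^^^^^^^^^^^^^^^^^^^^^^^^^^^^^^^^^^^^^^^^^^^^^^^^^^^^^^^^^^^^^^^^^^^^^^^^^^^^^^^^^^^^^^^^^^^
  File "scipy/spatial/transform/_rotation.pyx", line 1143, in scipy.spatial.transform._rotation.Rotation.from_matrix
ValueError: Non-positive determinant (left-handed or null coordinate frame) in rotation matrix 0: [[ 0.97437006  0.22495105  0.        ]
 [-0.22495105  0.97437006  0.        ]
 [ 0.          0.         -1.        ]].
```

x = y × z with z down is (-sin, cos), so the sign needs flipping.

```bash
sed -i 's/\[\[np.sin(np.radians(a)),/[[-np.sin(np.radians(a)),/; s/\[-np.cos(np.radians(a)),np.sin/[np.cos(np.radians(a)),np.sin/' h.py; python3 - <<'E'
from h import *
from bench import r
s=r.read_state()
plan(s["ee_pos"],s["eef_rot"],[(.39,.40,.236,None),(.53,.13,.236,None),(.52,-.15,.236,None),(.464,-.291,.10,25),(.464,-.291,.031,25)])
E
```

```text
(0.39, 0.4, 0.236, None) shift [-0.967 -0.491  0.   ] turn [0. 0. 0.]
(0.53, 0.13, 0.236, None) shift [-0.657 -0.772  0.001] turn [0. 0. 0.]
(0.52, -0.15, 0.236, None) shift [-0.177 -0.917  0.001] turn [0. 0. 0.]
(0.464, -0.291, 0.1, 25) shift [ 0.076 -0.499  0.454] turn [-0.001  0.     0.433]
(0.464, -0.291, 0.031, 25) shift [0.   0.   0.23] turn [0. 0. 0.]
```

```bash
python3 -m pendant '[[-0.3,-0.967,-0.491,0,0,0,0],[-0.3,-0.967,-0.491,0,0,0,0],[-0.3,-0.967,-0.491,0,0,0,0],[-0.3,-0.967,-0.491,0,0,0,0],[-0.3,-0.967,-0.491,0,0,0,0],[-0.3,-0.967,-0.491,0,0,0,0],[-0.3,-0.967,-0.491,0,0,0,0]]' 30
python3 -m pendant '[[-0.3,-0.657,-0.772,0,0,0,0],[-0.3,-0.657,-0.772,0,0,0,0],[-0.3,-0.657,-0.772,0,0,0,0],[-0.3,-0.657,-0.772,0,0,0,0],[-0.3,-0.657,-0.772,0,0,0,0],[-0.3,-0.657,-0.772,0,0,0,0]]'
python3 -m pendant '[[-0.3,-0.177,-0.917,0,0,0,0],[-0.3,-0.177,-0.917,0,0,0,0],[-0.3,-0.177,-0.917,0,0,0,0],[-0.3,-0.177,-0.917,0,0,0,0],[-0.3,-0.177,-0.917,0,0,0,0],[-0.3,-0.177,-0.917,0,0,0,0]]'
python3 -m pendant '[[-0.3,0.076,-0.499,0.454,0,0,0.433],[-0.3,0.076,-0.499,0.454,0,0,0.433],[-0.3,0.076,-0.499,0.454,0,0,0.433],[-0.3,0.076,-0.499,0.454,0,0,0.433],[-0.3,0.076,-0.499,0.454,0,0,0.433],[-0.3,0.076,-0.499,0.454,0,0,0.433],[-0.3,0.076,-0.499,0.454,0,0,0.433]]'
python3 - <<'E'
from h import *
from bench import r,optics
s=r.read_state();print(s["joint_positions"])
plan(s["ee_pos"],s["eef_rot"],[(.464,-.291,.031,25)])
n="top";c=optics.camera(n);u,v=proj(n,[[.46,-.29,.05]])[0].astype(int)
a=cv2.resize(c["pixels"][v-30:v+30,u-40:u+40,::-1],None,fx=5,fy=5,interpolation=2)
n="scene";c=optics.camera(n);u,v=proj(n,[[.46,-.29,.05]])[0].astype(int)
b=cv2.resize(c["pixels"][v-30:v+30,u-40:u+40,::-1],None,fx=5,fy=5,interpolation=2)
cv2.imwrite("pics/b1.png",np.hstack([a,b]))
E
```

```text
time: 0.98
ee_pos: [0.3903, 0.3999, 0.2363]
eef_rot: [0.114, 0.993, -0.0, -0.0]
ft_force: [-0.5, 0.6, -0.4]
width: 0.0566
grip_force: 0.0
time: 1.72
ee_pos: [0.5309, 0.1279, 0.2365]
eef_rot: [0.115, 0.993, -0.0, 0.0]
ft_force: [0.3, 0.3, -0.4]
width: 0.0568
grip_force: 0.0
time: 2.48
ee_pos: [0.52, -0.1496, 0.2364]
eef_rot: [0.114, 0.994, 0.0, -0.0]
ft_force: [0.5, 0.9, 0.4]
width: 0.0565
grip_force: 0.0
time: 3.35
ee_pos: [0.4652, -0.2885, 0.1002]
eef_rot: [0.534, 0.845, 0.0, -0.0]
ft_force: [-0.2, 0.5, -0.0]
width: 0.0563
grip_force: 0.0
[-0.16913439  0.34863409  0.76086319  1.8592432  -0.27719014  1.04226997
  1.14701878]
(0.464, -0.291, 0.031, 25) shift [-0.006 -0.007  0.231] turn [ 0.    -0.     0.003]
```

View pics/b1.png

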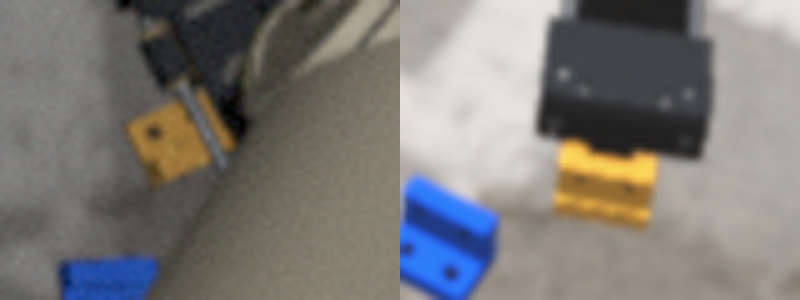

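The gripper is above B, with its fingers at about (200,130) in the left crop, across the rib direction. Blue is clear at (110,280). I'll go down and close.

```bash
python3 -m pendant '[[-0.3,-0.003,-0.004,0.08,0,0,0],[-0.3,-0.006,-0.007,0.16,0,0,0],[-0.3,-0.006,-0.007,0.2,0,0,0],[-0.3,-0.006,-0.007,0.23,0,0,0],[-0.3,-0.006,-0.007,0.23,0,0,0]]'
python3 -m pendant '[[1,0,0,0,0,0,0],[1,0,0,0,0,0,0],[1,0,0,0,0,0,0],[1,0,0,0,0,0,0],[1,0,0,0,0,0,0],[1,0,0,0,0,0,0]]' 30
```

```text
time: 4.08
ee_pos: [0.4629, -0.2929, 0.0312]
eef_rot: [0.537, 0.844, 0.0, -0.0]
ft_force: [0.2, -0.4, 0.2]
width: 0.0568
grip_force: 0.0
time: 4.82
ee_pos: [0.4629, -0.2929, 0.0313]
eef_rot: [0.537, 0.844, 0.0, -0.0]
ft_force: [-0.4, -0.7, 0.5]
width: 0.0136
grip_force: 30.0
```

The slug is gripped with an opening of 13.6 mm, which matches the rib. I'll lift it and work out the carry.

```bash
python3 -m pendant '[[1,0,0,-0.1,0,0,0],[1,0,0,-0.25,0,0,0],[1,0,0,-0.45,0,0,0],[1,0,0,-0.65,0,0,0],[1,0,0,-0.65,0,0,0]]' 
python3 - <<'E'
from h import *
from bench import r,optics
s=r.read_state();print(s["joint_positions"].round(2) if hasattr(s["joint_positions"],'round') else s["joint_positions"],s["width"])
d=ch([-.105,0,0]);h=R.from_euler('z',-.1253)
t=d+h.apply([-.002,.011,0]);t[2]=d[2]+.025*np.tan(.38)+.004+.0313
print(d,t)
plan(s["ee_pos"],s["eef_rot"],[(.50,-.16,.23,-36),(t[0],t[1],.23,-97.2),(*t,-97.2)])
c=optics.camera("scene");u,v=proj("scene",[s["ee_pos"]])[0].astype(int)
cv2.imwrite("pics/b2.png",cv2.resize(c["pixels"][v-40:v+40,u-50:u+50,::-1],None,fx=6,fy=6,interpolation=2))
E
```

```text
time: 5.45
ee_pos: [0.4646, -0.2943, 0.2304]
eef_rot: [0.537, 0.844, 0.001, 0.003]
ft_force: [-0.3, 0.6, -1.4]
width: 0.0139
grip_force: 30.0
[-0.24  0.2   0.83  1.71 -0.15  1.29  1.06] 0.013902701688999743
[0.49895467 0.01028603 0.11724665] [0.49834504 0.02144974 0.16253197]
(0.5, -0.16, 0.23, -36) shift [0.356 0.296 0.002] turn [0.004 0.001 0.509]
(np.float64(0.4983450443420771), np.float64(0.021449738006993617), 0.23, -97.2) shift [ 0.486 -0.36   0.   ] turn [0.   0.   0.51]
(np.float64(0.4983450443420771), np.float64(0.021449738006993617), np.float64(0.16253196732469383), -97.2) shift [0.    0.    0.225] turn [0. 0. 0.]
```

View pics/b2.png

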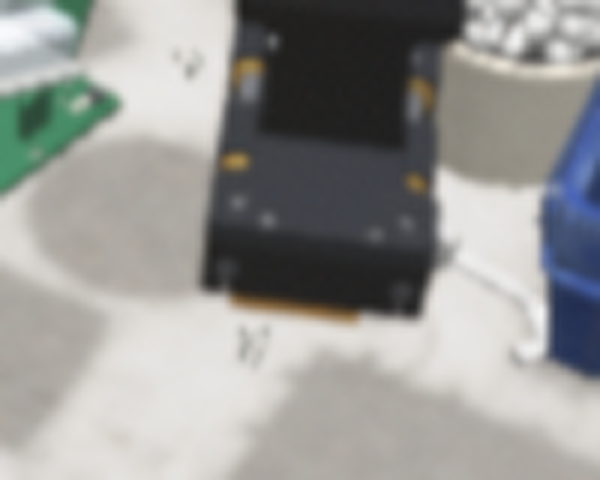

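The slug hangs level under the gripper at about (294,308) in the crop, 2 mm to its +x as estimated. Next I carry and turn it.

```bash
python3 -m pendant '[[1,0.356,0.296,0,0,0,0.509],[1,0.356,0.296,0,0,0,0.509],[1,0.356,0.296,0,0,0,0.509],[1,0.356,0.296,0,0,0,0.509],[1,0.356,0.296,0,0,0,0.509],[1,0.356,0.296,0,0,0,0.509],[1,0.356,0.296,0,0,0,0.509],[1,0.356,0.296,0,0,0,0.509]]' 
python3 -m pendant '[[1,0.486,-0.36,0,0,0,0.51],[1,0.486,-0.36,0,0,0,0.51],[1,0.486,-0.36,0,0,0,0.51],[1,0.486,-0.36,0,0,0,0.51],[1,0.486,-0.36,0,0,0,0.51],[1,0.486,-0.36,0,0,0,0.51],[1,0.486,-0.36,0,0,0,0.51],[1,0.486,-0.36,0,0,0,0.51]]' 
python3 - <<'E'
from h import *
from bench import r,optics
s=r.read_state();print(np.round(s["joint_positions"],2))
plan(s["ee_pos"],s["eef_rot"],[(.4983,.0214,.18,-97.2),(.4983,.0214,.1625,-97.2)])
ims=[]
for n in("top","scene"):
    c=optics.camera(n);u,v=proj(n,[[.54,0,.13]])[0].astype(int)
    ims.append(cv2.resize(c["pixels"][v-50:v+50,u-40:u+40,::-1],None,fx=5,fy=5,interpolation=2))
cv2.imwrite("pics/b3.png",np.hstack(ims))
E
```

```text
time: 6.5
ee_pos: [0.4977, -0.1585, 0.2254]
eef_rot: [0.89, 0.456, -0.001, -0.0]
ft_force: [-0.4, -0.5, -1.9]
width: 0.0139
grip_force: 30.0
time: 7.5
ee_pos: [0.4964, 0.0228, 0.226]
eef_rot: [0.998, -0.062, -0.0, 0.0]
ft_force: [0.8, 0.8, -1.5]
width: 0.0139
grip_force: 30.0
[-0.84  0.04  0.73  1.84 -0.03  1.27 -1.8 ]
(0.4983, 0.0214, 0.18, -97.2) shift [0.007 0.004 0.153] turn [0.    0.    0.001]
(0.4983, 0.0214, 0.1625, -97.2) shift [0.    0.    0.058] turn [0. 0. 0.]
```

View pics/b3.png

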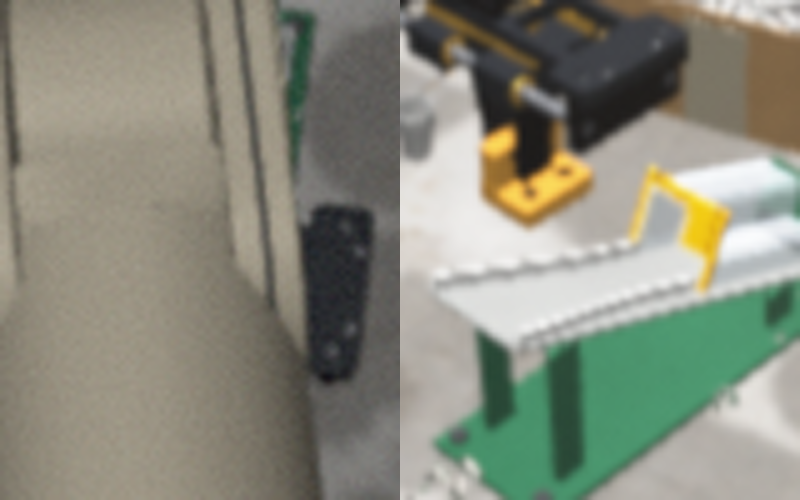

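The slug hangs above the chute with its rib to the left and its ledge, dots at (530,190) and (565,172), to the right. That is the orientation that fits the gate. I check the dots against the expected lateral position.

```bash
python3 - <<'E'
from h import *
u,v=proj("scene",[[.54,0,.13]])[0].astype(int)
tcp=np.array([.4964,.0228,.226]);h=R.from_euler('z',-.1253)
for p in((529,191),(564,172)):
    w=onz("scene",un(p[0]-400,p[1],5,u-40,v-50),.209);print(w,h.inv().apply(w-tcp))
E
python3 -m pendant '[[1,0.007,0.004,0.05,0,0,0],[1,0.007,0.004,0.1,0,0,0],[1,0.007,0.004,0.15,0,0,0],[1,0.007,0.004,0.18,0,0,0],[1,0.007,0.004,0.2,0,0,0],[1,0.007,0.004,0.211,0,0,0],[1,0.007,0.004,0.211,0,0,0]]'
```

```text
[0.4854218  0.00625939 0.209     ] [-0.00882502 -0.01778291 -0.017     ]
[0.50974273 0.00131163 0.209     ] [ 0.01592358 -0.01965243 -0.017     ]
time: 8.48
ee_pos: [0.4986, 0.0214, 0.1631]
eef_rot: [0.998, -0.063, 0.0, -0.0]
ft_force: [-0.4, 0.4, -1.4]
width: 0.0138
grip_force: 30.0
```

```bash
python3 -m pendant '[[-0.3,0,0,0,0,0,0],[-0.3,0,0,0,0,0,0],[-0.3,0,0,0,0,0,0],[-0.3,0,0,0,0,0,0],[-0.3,0,0,0,0,0,0],[-0.3,0,0,0,0,0,0]]'
python3 -m pendant '[[-0.3,0,0,-0.1,0,0,0],[-0.3,0,0,-0.3,0,0,0],[-0.3,0,0,-0.3,0,0,0]]'
python3 - <<'E'
from h import *
from bench import r,optics
s=r.read_state()
plan(s["ee_pos"],s["eef_rot"],[(.47,.19,.24,-25),(.447,.338,.1,37.5),(.446,.3405,.031,37.5)])
c=optics.camera("scene");u,v=proj("scene",[[.6,0,.1]])[0].astype(int)
cv2.imwrite("pics/b4.png",cv2.resize(c["pixels"][v-45:v+45,u-60:u+60,::-1],None,fx=6,fy=6,interpolation=2))
E
```

```text
time: 9.22
ee_pos: [0.4985, 0.0214, 0.163]
eef_rot: [0.998, -0.063, -0.0, -0.0]
ft_force: [-0.0, 1.3, 0.5]
width: 0.0557
grip_force: 0.0
time: 9.6
ee_pos: [0.5006, 0.0214, 0.257]
eef_rot: [0.998, -0.063, 0.003, -0.001]
ft_force: [0.5, -0.2, -0.4]
width: 0.0562
grip_force: 0.0
(0.47, 0.19, 0.24, -25) shift [-0.172 -0.545  0.057] turn [ 0.    -0.003 -0.602]
(0.447, 0.338, 0.1, 37.5) shift [ 0.415 -0.278  0.467] turn [ 0.     0.    -0.521]
(0.446, 0.3405, 0.031, 37.5) shift [0.009 0.002 0.23 ] turn [0. 0. 0.]
```

View pics/b4.png

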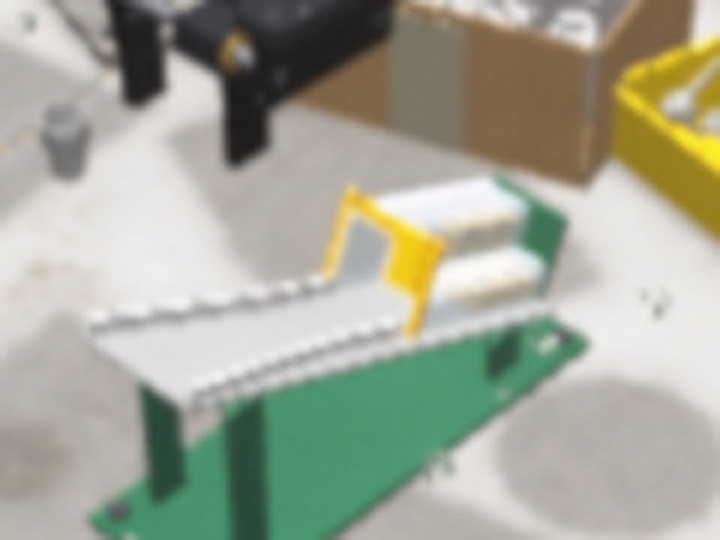

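The first slug slid home: brass shows through the clear tunnel at its far end, (480,260) in the crop. Now for slug A.

```bash
python3 -m pendant '[[-0.3,-0.172,-0.545,0.057,0,-0.003,-0.602],[-0.3,-0.172,-0.545,0.057,0,-0.003,-0.602],[-0.3,-0.172,-0.545,0.057,0,-0.003,-0.602],[-0.3,-0.172,-0.545,0.057,0,-0.003,-0.602],[-0.3,-0.172,-0.545,0.057,0,-0.003,-0.602],[-0.3,-0.172,-0.545,0.057,0,-0.003,-0.602],[-0.3,-0.172,-0.545,0.057,0,-0.003,-0.602],[-0.3,-0.172,-0.545,0.057,0,-0.003,-0.602]]'
python3 -m pendant '[[-0.3,0.415,-0.278,0.467,0,0,-0.521],[-0.3,0.415,-0.278,0.467,0,0,-0.521],[-0.3,0.415,-0.278,0.467,0,0,-0.521],[-0.3,0.415,-0.278,0.467,0,0,-0.521],[-0.3,0.415,-0.278,0.467,0,0,-0.521],[-0.3,0.415,-0.278,0.467,0,0,-0.521],[-0.3,0.415,-0.278,0.467,0,0,-0.521],[-0.3,0.415,-0.278,0.467,0,0,-0.521]]'
python3 - <<'E'
from h import *
from bench import r,optics
s=r.read_state();print(np.round(s["joint_positions"],2))
plan(s["ee_pos"],s["eef_rot"],[(.446,.3405,.031,37.5)])
E
```

```text
time: 10.65
ee_pos: [0.4674, 0.1898, 0.2348]
eef_rot: [0.844, 0.537, -0.004, -0.0]
ft_force: [-0.1, -0.1, 0.8]
width: 0.0568
grip_force: 0.0
time: 11.65
ee_pos: [0.4441, 0.3375, 0.0953]
eef_rot: [0.444, 0.896, -0.003, -0.002]
ft_force: [0.1, 0.6, -0.4]
width: 0.0563
grip_force: 0.0
[-1.    0.32  0.32  1.81 -0.11  1.03  0.01]
(0.446, 0.3405, 0.031, 37.5) shift [0.004 0.012 0.214] turn [-0.003 -0.    -0.002]
```

```bash
python3 -m pendant '[[-0.3,0.004,0.012,0.07,-0.003,0,0],[-0.3,0.004,0.012,0.14,-0.003,0,0],[-0.3,0.004,0.012,0.18,-0.003,0,0],[-0.3,0.004,0.012,0.214,-0.003,0,0],[-0.3,0.004,0.012,0.214,-0.003,0,0]]'
python3 -m pendant '[[1,0,0,0,0,0,0],[1,0,0,0,0,0,0],[1,0,0,0,0,0,0],[1,0,0,0,0,0,0],[1,0,0,0,0,0,0],[1,0,0,0,0,0,0]]' 30
python3 -m pendant '[[1,0,0,-0.1,0,0,0],[1,0,0,-0.25,0,0,0],[1,0,0,-0.45,0,0,0],[1,0,0,-0.65,0,0,0],[1,0,0,-0.65,0,0,0],[1,0,0,-0.65,0,0,0]]'
python3 - <<'E'
from h import *
from bench import r
s=r.read_state()
plan(s["ee_pos"],s["eef_rot"],[(.47,.18,.23,60),(.4983,.0214,.226,82.8)])
E
```

```text
time: 12.28
ee_pos: [0.4458, 0.3405, 0.0309]
eef_rot: [0.442, 0.897, 0.0, -0.0]
ft_force: [0.0, -0.4, -0.5]
width: 0.0567
grip_force: 0.0
time: 13.02
ee_pos: [0.4461, 0.3408, 0.0314]
eef_rot: [0.442, 0.897, 0.001, -0.0]
ft_force: [0.8, 0.5, 0.3]
width: 0.0136
grip_force: 30.0
time: 13.78
ee_pos: [0.4456, 0.3402, 0.2253]
eef_rot: [0.442, 0.897, -0.0, -0.001]
ft_force: [-0.0, 0.1, -1.7]
width: 0.0138
grip_force: 30.0
(0.47, 0.18, 0.23, 60) shift [-0.473 -0.261 -0.016] turn [-0.    -0.    -0.187]
(0.4983, 0.0214, 0.226, 82.8) shift [-0.346 -0.411  0.013] turn [ 0.    0.   -0.19]
```

```bash
python3 -m pendant '[[1,-0.473,-0.261,-0.016,0,0,-0.187],[1,-0.473,-0.261,-0.016,0,0,-0.187],[1,-0.473,-0.261,-0.016,0,0,-0.187],[1,-0.473,-0.261,-0.016,0,0,-0.187],[1,-0.473,-0.261,-0.016,0,0,-0.187]]'
python3 -m pendant '[[1,-0.346,-0.411,0.013,0,0,-0.19],[1,-0.346,-0.411,0.013,0,0,-0.19],[1,-0.346,-0.411,0.013,0,0,-0.19],[1,-0.346,-0.411,0.013,0,0,-0.19],[1,-0.346,-0.411,0.013,0,0,-0.19],[1,-0.346,-0.411,0.013,0,0,-0.19]]'
python3 - <<'E'
from h import *
from bench import r,optics
s=r.read_state()
plan(s["ee_pos"],s["eef_rot"],[(.4983,.0214,.1625,82.8)])
c=optics.camera("scene");u,v=proj("scene",[[.54,0,.13]])[0].astype(int);print(u,v)
cv2.imwrite("pics/a3.png",cv2.resize(c["pixels"][v-50:v+50,u-60:u+60,::-1],None,fx=6,fy=6,interpolation=2))
E
```

```text
time: 14.4
ee_pos: [0.4696, 0.1807, 0.2295]
eef_rot: [0.259, 0.966, -0.0, -0.001]
ft_force: [0.1, 0.8, -1.7]
width: 0.0141
grip_force: 30.0
time: 15.15
ee_pos: [0.4983, 0.0235, 0.2265]
eef_rot: [0.062, 0.998, 0.0, -0.0]
ft_force: [0.1, 0.2, -1.4]
width: 0.0136
grip_force: 30.0
(0.4983, 0.0214, 0.1625, 82.8) shift [-0.001 -0.007  0.213] turn [ 0.    -0.     0.001]
320 194
```

View pics/a3.png

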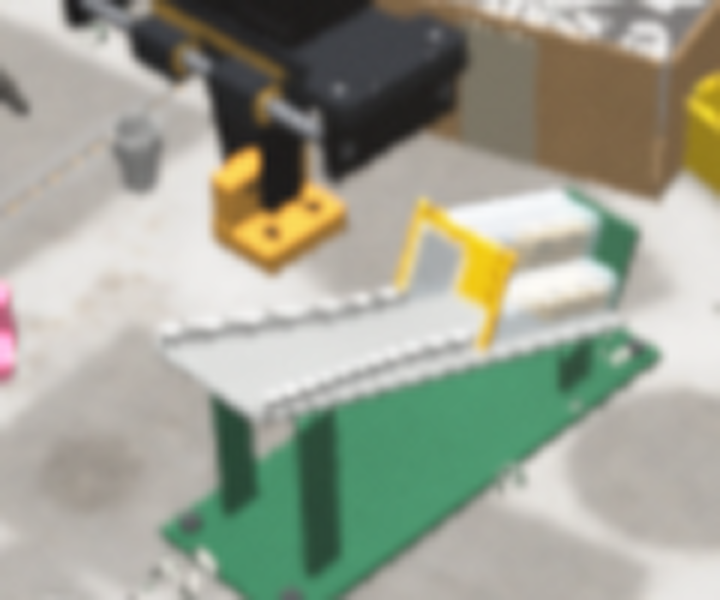

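Slug A is also held with its rib to the left and its dots at (271,233) and (313,206) on the right. The first slug is visible at the tunnel end, (570,250). I check the dots and lower.

```bash
python3 - <<'E'
from h import *
tcp=np.array([.4983,.0235,.2265]);h=R.from_euler('z',-.1253)
for p in((271,233),(313,206)):
    w=onz("scene",un(p[0],p[1],6,260,144),.209);print(h.inv().apply(w-tcp))
E
python3 -m pendant '[[1,0,-0.007,0.05,0,0,0],[1,0,-0.007,0.1,0,0,0],[1,0,-0.007,0.15,0,0,0],[1,0,-0.007,0.18,0,0,0],[1,0,-0.007,0.2,0,0,0],[1,0,-0.007,0.211,0,0,0],[1,0,-0.007,0.211,0,0,0]]'
```

```text
[-0.01368341 -0.0193805  -0.0175    ]
[ 0.01316432 -0.01900851 -0.0175    ]
time: 16.08
ee_pos: [0.4983, 0.0195, 0.1637]
eef_rot: [0.063, 0.998, 0.001, -0.0]
ft_force: [-0.2, -0.4, -2.2]
width: 0.0138
grip_force: 30.0
```

```bash
python3 -m pendant '[[1,0,0.006,0,0,0,0],[1,0,0.006,0,0,0,0],[1,0,0.006,0,0,0,0]]'
python3 -m pendant '[[-0.3,0,0,0,0,0,0],[-0.3,0,0,0,0,0,0],[-0.3,0,0,0,0,0,0],[-0.3,0,0,0,0,0,0],[-0.3,0,0,0,0,0,0],[-0.3,0,0,0,0,0,0]]'
python3 -m pendant '[[-0.3,0,0,-0.1,0,0,0],[-0.3,0,0,-0.3,0,0,0],[-0.3,0,0,-0.3,0,0,0],[-0.3,0,0,-0.3,0,0,0]]'
python3 - <<'E'
from h import *
from bench import r,optics
c=optics.camera("scene");u,v=proj("scene",[[.6,0,.1]])[0].astype(int)
cv2.imwrite("pics/a4.png",cv2.resize(c["pixels"][v-45:v+45,u-60:u+60,::-1],None,fx=6,fy=6,interpolation=2))
print(u,v)
for x in(-.0,.04,.09,.015,.065,.115):print(x,((proj("scene",[ch([x,-.02,.014])])[0]-[u-60,v-45]+.5)*6).round())
E
```

```text
time: 16.45
ee_pos: [0.4985, 0.0214, 0.1637]
eef_rot: [0.063, 0.998, 0.001, -0.0]
ft_force: [0.2, 0.5, -2.3]
width: 0.0135
grip_force: 30.0
time: 17.2
ee_pos: [0.4985, 0.0213, 0.1635]
eef_rot: [0.063, 0.998, 0.001, -0.0]
ft_force: [-0.1, -0.6, -0.0]
width: 0.0558
grip_force: 0.0
time: 17.7
ee_pos: [0.4983, 0.0213, 0.2532]
eef_rot: [0.063, 0.998, 0.001, -0.0]
ft_force: [-0.7, -0.9, -0.5]
width: 0.0568
grip_force: 0.0
332 191
-0.0 [399. 308.]
0.04 [448. 296.]
0.09 [505. 281.]
0.015 [418. 303.]
0.065 [477. 288.]
0.115 [532. 274.]
```

View pics/a4.png

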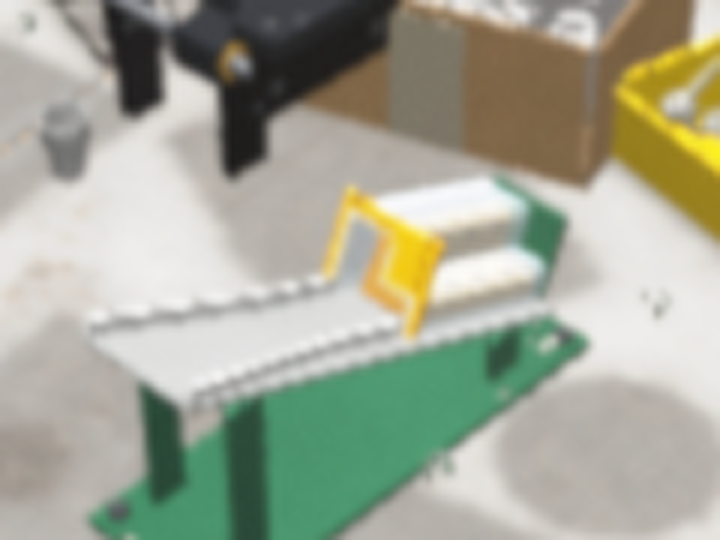

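Both slugs are in the tunnel. The brass tint now runs from the gate at (435,290) to the stop at (540,265), and the second slug's L-shaped end face shows just inside the opening at (385,280). The gripper is clear, so I hand the job in.

```bash
python3 -c "
from bench import r
print(r.close_job())"
```

```text
the job is handed in; nothing more can be done
None
```

Job handed in at about 18 s: both brass slugs slid through the gate on their own weight and, in the last picture, lie in the tunnel, the first against the stop and the second behind it; I never moved the castings or look-alikes.

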